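# Knock a spacer out of the jig and pick it up with tongs

### The job

Push the jig's sprung lever down to its stop, so that the spacer is shoved out onto the front ledge, and let the lever come fully back up. Then take the tongs from their rest, close them on the oily spacer (never touch it with the gripper itself) and lift it at least 10 cm clear of the ledge. Finish while still holding it there in the squeezed tongs, clear of jig and rest, with the jar, tin and box left where they stand.

Things in the scene. Friction and masses are not known exactly. Their poses are not given: they have to be found in the camera images.
- jig: Grey knock-out jig fixed to the bench; origin on the bench under it; x from its front ledge (robot side) to its rear, y left, z up. Bed 100 wide, x -105 to 120, top 40 above bench, bare ledge up to x = -20; then two cheeks (x -20 to 50, 85 high) with a 32 wide slot open on top at y = 0; housing x 50 to 120, 130 high; lever bracket x 12 to 48, y 36 to 50, 155 high.
- ledge_spot (a point): Point on the top of the front ledge (jig x = -65, y = 0, 40 above the bench) where the spacer ends up standing after a full lever stroke: the lever drives a V-nosed ram 70 along the slot towards the ledge. The ram goes back with the lever; the spacer stays.
- lever (a joint): Angle of the jig's lever in rad: 0 = up, at rest; grows as the handle is pushed down; 0.80 = at its stop (ram fully out). A spring returns it to 0; it takes about 4 N at the handle to start it and 8 N at the stop.
- lever_handle (a point): Middle of the lever's black crossbar handle (22 diameter, 95 long, along the jig's x axis, left of the jig). It is 135 from the pivot axis; at rest it stands 185 above the bench, 0.42 rad above level as seen from the pivot, and at the stop 80 above the bench. Can be pushed down from above.
- lever_pivot (a point): Point on the lever's pivot axis (130 above the bench) level with the middle of the handle; the axis runs along the jig's x axis and the handle swings down about it in a vertical plane, on the jig's left (+y) side.
- spacer_center (a point): Centre of the aluminium spacer, an upright cylinder 26 diameter, 36 high, about 45 g, at first standing in the jig's slot on the bed (its centre 58 above the bench). The only loose part in the jig.
- rest: Wooden tongs rest fixed to the bench. Origin under its middle; a 6 high board with two cross bars (90 wide in y, 18 thick, 32 high) at x = -62 and +62; the fingers fit between the bars at either side of the tongs.
- tongs: Steel sprung tongs lying flat across the rest, 245 long, about 90 g; they open and close sideways (in the bench plane). Origin at the underside, midway along, on the symmetry line; x points to the jaws, z up. Hinge at x = -95.
- tongs_grip (a point): Between the tongs' two black thumb pads (34 long, 24 high) at mid height, 12 above the underside, near the balance point. Outside width over the pads 53 open, about 35 with the spacer held. Squeezing takes 6 N at first, 8 N at the spacer; more clamps it: use 20 to 30 N. Squeezed only to 48 the tongs can be carried, jaws still wide enough to pass over the spacer.
- tongs_jaws (a point): Point midway between the jaws where the held thing's centre belongs, 115 ahead of tongs_grip on the tongs' x axis. The two cupped jaws (30 long, 24 high, same mid height) are about 56 apart inside when open, and close symmetrically about this point.
- tongs_left (a joint): Closing angle of the left tong arm in rad (the right arm mirrors it): 0 = open, about 0.09 = closed on the spacer, 0.125 = shut on nothing.
- tongs_right: Right arm of the tongs with its jaw; origin on the hinge. Its jaw presses the spacer from the tongs' -y side.
- jar: Loose jar, 68 diameter, 90 high; origin at its underside. Leave alone.
- tin: Loose tin, 90 diameter, 110 high; origin at its underside. Leave alone.
- parts_box: Loose grey plastic box 110 x 80 x 45 high; origin at its underside. Leave alone.

How it is judged:
By the outcome, as a careful person would: the job done as asked, in the order asked, and still so for the second after the job is handed in, while the arm keeps its last pose, push and grip.
It also fails if it takes over 64 s, if anything falls off the work surface, if the arm or the gripper's body presses on something with over 40 N, if the wrist force passes 120 N, or if a joint passes its speed limit or range.

### The arm

A 6-joint arm with a two-finger parallel gripper is mounted at the origin on the work surface. World frame = base frame: x ahead of the robot, y to its left, z up, the work surface at z = 0. Lengths are in m, angles in rad, forces in N, time in s.
With the tool pointing down it reaches from about 0.225 to 0.875 m from the base axis. Payload 3.4 kg.
Tool frame: the origin (TCP) lies at the very end of the fingers, on their centre line; the grasp point (between the pads) lies 19 mm behind it (manip.hold_point_z is the distance from the TCP to the grasp point, in m); z points along the fingers, x is the direction in which the jaws open and shut, and the axes are right-handed (so a half turn about z gives the same grasp; the last joint's range is limited). The gripper opens to 85 mm and grips with 20 to 120 N. Pads are 22 mm wide; open, the fingers measure 114 mm over their backs; the gripper's body (76 mm by 85 mm) begins 54 mm behind the grasp point. The pads swing forward as they close: fully open they stand 13 mm farther back than shut.
Start: joints at [1.229, 0.276, 1.505, -0, 1.361, -0.121], TCP at [0.126, 0.561, 0.231] pointing down, gripper open.
Joint ranges: [-2.89, 2.89], [-0.75, 2.08], [0.22, 2.7], [-1.18, 4.32], [0.11, 2.71], [-2.7, 2.7]. Speed limits (rad/s): [2.57, 2.57, 3.14, 3.14, 3.14, 3.14].

### API

Orientations are given as a unit quaternion [w, x, y, z].
In Python, from rig import telemetry, cams, manip, finder gives the robot as it stands. The module is installed in compiled form; this text tells all that it offers.
- The arm moves only by the tool carry_out, never from a script. Its argument "rows" is a list that holds one entry, the list of rows, each a list of 5 numbers: the gripper's target within -1 to 1 (fully open at 1, half-way at 0, shut at -1), then the shift along the world's x, y, z in cm, then the turn about the world's z in rad. A call has 1 to 12 rows; each row shifts and turns the commanded pose from where the row before left it; what a row does not reach is not made up. A row lasts 1/10 s, in which the tool goes at most 50 mm and 8.59 degrees, less where a joint would pass 70% of its speed; a pose out of reach is approached as far as the arm can. A call with a gripper value outside its range is refused whole. The fingers move at their own pace and stop on an object; "force" is the grip in N (left out, the last holds). Time passes only in rows, so rows that do not move let the fingers close. It gives the time, the measured TCP pose, the force and the opening at its end, in the units of the state.
- telemetry.get_state(): the state, without advancing time (a new reading comes with each control period).
- cams.get_image(name): name is "side" or "top"; returns a dict with "image" (420x560x3 uint8, red, green, blue), "camera_matrix" (3x3 intrinsics, pixels), "k1" (the pictures are not rectified: a ray, as slopes to the right and down, at radius r is drawn at 1 + k1 r^2 times it, then the intrinsics apply), "eye" and "attitude" of the camera in the world. Camera axes: x right, y down, z forward; pixel columns grow to the right and rows downward; lengths in m; the calibration is good to about 2 mm. A picture is of the moment at which its call begins. There is no depth.
- manip.sign_off(): hands the job in, once; it reports no verdict.
Trained networks look in a picture, given as the dict that the camera call returned (one of the last four; its "shot" number tells which), for a name from the list of things; names that differ only in an ending like _2 or _b are one class to them, and where a whole thing is asked for, a point or a joint stands for the part that bears it (a point fixed in the world has none). Each returns a list of dicts, best first, with "confidence" (0 to 1); they miss things now and then, are a little off and sometimes report something else, mostly with a low value. They report only what shows in the picture. A call takes as long as a camera call.
- finder.boxes_of(picture, thing): "xy" ([column, row] in pixels, amid what is visible of it).
The state is a dict: "clock": time; "qpos": joint angles; "qd": joint speeds; "effort": joint torques, N m; "position": TCP position; "ee_rot": TCP orientation; "contact_force": force on the tool from outside, world axes, zero at the start; "moment": the same for the moment, N m; "width": finger opening in m.
Only numpy, scipy, OpenCV 4.12 (cv2) and the standard library are available. Lean on these libraries where they do the work, as an engineer would, in place of code of your own. Each camera call takes 0.05 s, during which the arm holds its last target.

## Working session

There is one attempt and no reset: what is moved stays moved. The work goes in short steps, Python scripts to look and compute and a tool call to move; the robot and the scene stay as the last step left them, time stands still between calls to the robot, and variables do not carry over. Pictures are saved under pics/ and viewed, and the job is handed in when it is done.

Besides the shell and the picture viewer there is one more tool, called in YAML: its name, and indented under it one key for each argument. carry_out: Moves the arm, as the interface text tells. Its arguments: {"type":"object","properties":{"rows":{"type":"array","items":{"type":"array","items":{"type":"array","items":{"type":"number"}}}},"force":{"type":"number"}},"required":["rows"]}

```bash
mkdir -p pics; cat > h.py <<'E'
import numpy as np, cv2
from rig import telemetry, cams, manip, finder
from scipy.spatial.transform import Rotation as R
def rot(p):
    a=np.array(p["attitude"],float)
    if a.shape==(3,3): return a
    return R.from_quat([a[1],a[2],a[3],a[0]]).as_matrix()
def ray(p,uv):
    K=np.array(p["camera_matrix"]);k=p["k1"]
    d=np.array([(uv[0]-K[0,2])/K[0,0],(uv[1]-K[1,2])/K[1,1]])
    s=d.copy()
    for _ in range(30): s=d/(1+k*(s@s))
    v=rot(p)@np.array([s[0],s[1],1.]); return np.array(p["eye"]),v/np.linalg.norm(v)
def atz(p,uv,z):
    e,v=ray(p,uv); return e+v*(z-e[2])/v[2]
def tri(p,a,q,b):
    e,v=ray(p,a);f,w=ray(q,b)
    A=np.stack([v,-w],1);t=np.linalg.lstsq(A,f-e,rcond=None)[0]
    return (e+v*t[0]+f+w*t[1])/2, np.linalg.norm(e+v*t[0]-f-w*t[1])
def proj(p,X):
    K=np.array(p["camera_matrix"]);c=rot(p).T@(np.array(X)-np.array(p["eye"]))
    s=c[:2]/c[2];s=s*(1+p["k1"]*(s@s));return np.array([K[0,0]*s[0]+K[0,2],K[1,1]*s[1]+K[1,2]])
def save(p,n): cv2.imwrite("pics/"+n,cv2.cvtColor(p["image"],cv2.COLOR_RGB2BGR))
E
python3 - <<'E'
from h import *
T=cams.get_image("top");S=cams.get_image("side")
save(T,"t0.png");save(S,"s0.png")
for n,p in(("T",T),("S",S)):
    print(n,p["eye"],p["attitude"],p["camera_matrix"],p["k1"])
for t in["jig","ledge_spot","lever","lever_handle","lever_pivot","spacer_center","rest","tongs","tongs_grip","tongs_jaws","tongs_right","jar","tin","parts_box"]:
    a=finder.boxes_of(T,t);b=finder.boxes_of(S,t)
    f=lambda l:[(np.round(d["xy"],1).tolist(),round(d["confidence"],2)) for d in l[:2]]
    print(t,f(a),f(b), tri(T,a[0]["xy"],S,b[0]["xy"]) if a and b else "")
print(telemetry.get_state())
E
```

```text
T [ 0.45144882 -0.00144636  1.40620634] [-0.02761142  0.71017769 -0.70337148  0.01240274] [[471.93257859   0.         277.4916176 ]
 [  0.         471.93257859 212.16153738]
 [  0.           0.           1.        ]] -0.15123970836163556
S [ 0.1162082  -0.48723434  0.8548216 ] [-0.3265008   0.87913799 -0.32660505  0.11765532] [[404.17462202   0.         277.92612516]
 [  0.         404.17462202 216.07248276]
 [  0.           0.           1.        ]] -0.09529011252546737
jig [([306.6, 165.5], 0.87)] [([331.6, 220.1], 0.81)] (array([ 0.66639811, -0.05543352,  0.03760233]), np.float64(0.00032366595071341993))
ledge_spot [([310.9, 166.5], 0.85)] [([331.3, 216.0], 0.84)] (array([ 0.65616247, -0.06437865,  0.07032256]), np.float64(0.005814291290079662))
lever [([254.5, 156.1], 0.68)] [([301.6, 152.6], 0.86)] (array([0.67310554, 0.08401925, 0.17541973]), np.float64(0.011268165586095563))
lever_handle [([254.4, 155.7], 0.91)] [([296.8, 151.1], 0.58)] (array([0.66826393, 0.08789149, 0.18123319]), np.float64(0.001317117444542763))
lever_pivot [([310.6, 168.8], 0.6), ([395.7, 150.6], 0.32)] [(
[... 1379 characters left out ...]
84935312))
{'clock': 1.5, 'qpos': array([ 1.22903273e+00,  2.75927150e-01,  1.50490627e+00, -3.88236813e-06,
        1.36067985e+00, -1.20978819e-01]), 'qd': array([ 4.20339229e-05,  8.44562557e-04, -1.05399819e-04,  1.07875102e-03,
       -1.55884892e-03,  9.72243786e-04]), 'effort': array([ 5.07988025e-04, -4.16650379e+01, -2.46099848e+01,  4.71501426e-05,
        7.84239728e-05,  2.14335984e-06]), 'position': array([0.12593037, 0.56108086, 0.23131001]), 'ee_rot': array([-1.92683887e-05,  7.80703090e-01,  6.24902139e-01,  3.47539115e-05]), 'contact_force': array([-0.19264439, -0.31859981, -0.0313829 ]), 'moment': array([ 0.04955862, -0.01512996, -0.033646  ]), 'width': 0.08544874165801554}
```

View images.

View pics/t0.png

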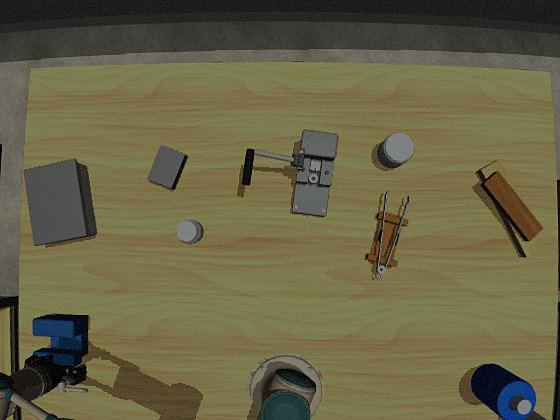

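View pics/s0.png

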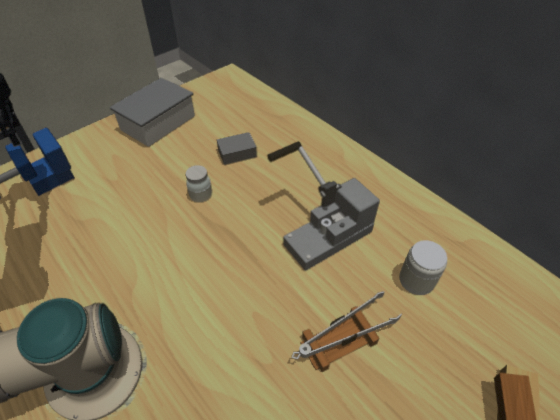

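```bash
python3 - <<'E'
import cv2
t=cv2.imread("pics/t0.png");s=cv2.imread("pics/s0.png")
cv2.imwrite("pics/t0a.png",cv2.resize(t[110:230,230:370],None,fx=5,fy=5,interpolation=cv2.INTER_CUBIC))
cv2.imwrite("pics/t0b.png",cv2.resize(t[190:290,340:450],None,fx=6,fy=6,interpolation=cv2.INTER_CUBIC))
cv2.imwrite("pics/s0a.png",cv2.resize(s[120:270,260:410],None,fx=4,fy=4,interpolation=cv2.INTER_CUBIC))
cv2.imwrite("pics/s0b.png",cv2.resize(s[280:400,260:420],None,fx=5,fy=5,interpolation=cv2.INTER_CUBIC))
E
```

```text
(no output)
```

View pics/t0a.png

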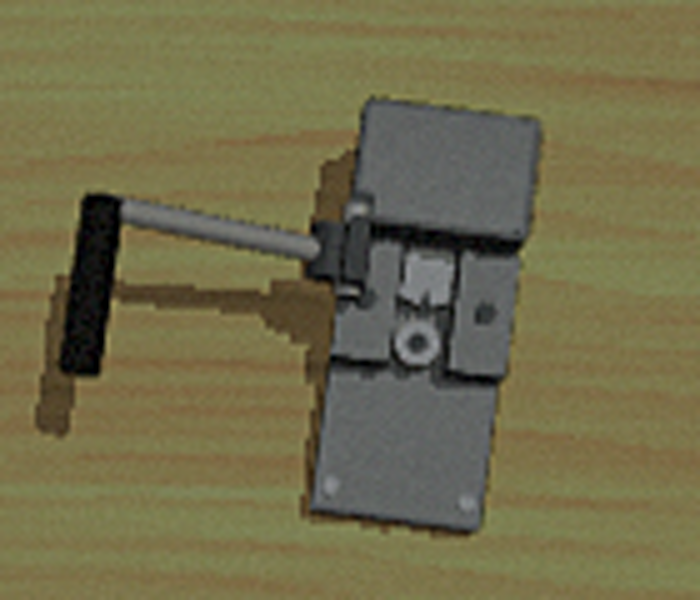

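View pics/t0b.png

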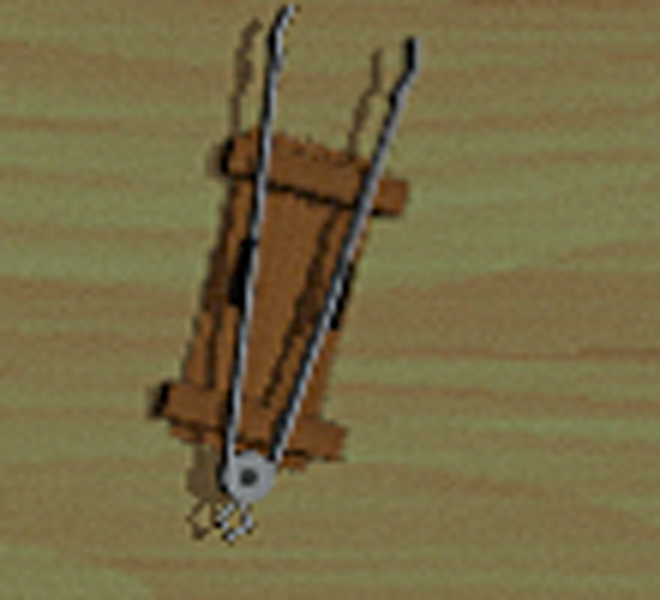

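View pics/s0a.png

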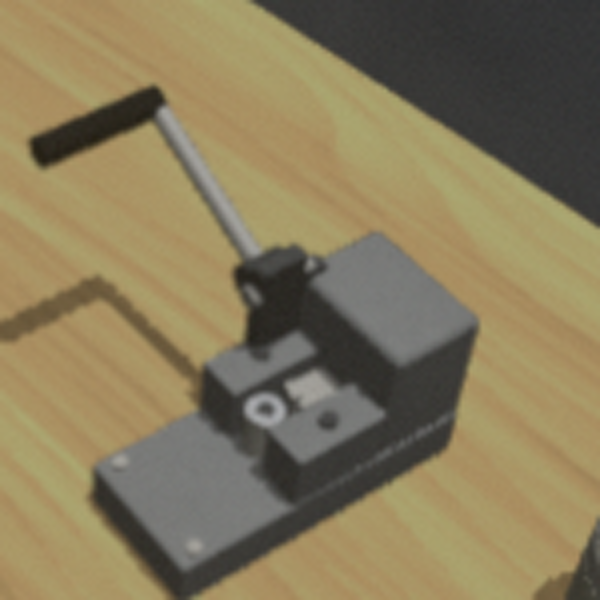

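View pics/s0b.png

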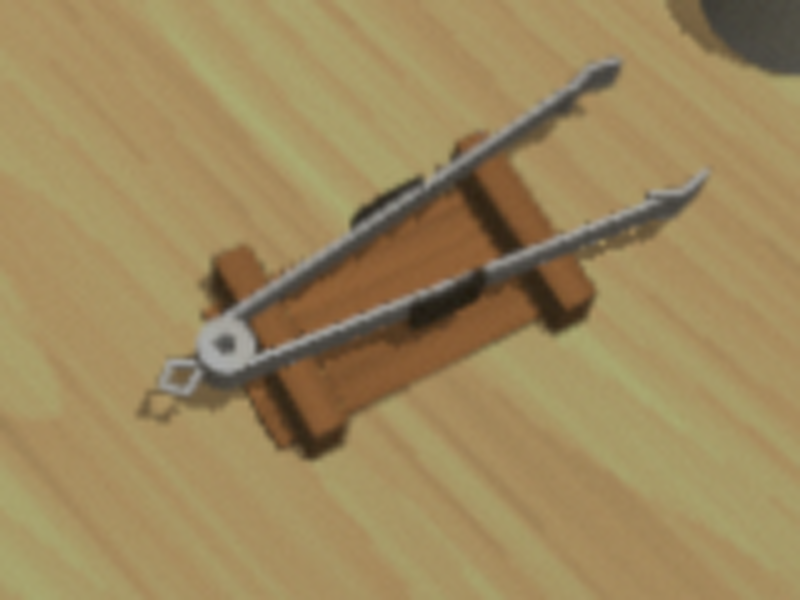

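```bash
cat > fit.py <<'E'
from h import *
from scipy.optimize import least_squares
def fit(obs,x0):
    def w(x,P): c,s=np.cos(x[2]),np.sin(x[2]); return [x[0]+c*P[0]-s*P[1],x[1]+s*P[0]+c*P[1],P[2]]
    f=lambda x:np.concatenate([proj(p,w(x,np.array(P)/1000))-uv for p,uv,P in obs])
    r=least_squares(f,x0,loss="soft_l1"); return r.x,f(r.x).reshape(-1,2).round(1).tolist()
E
python3 - <<'E'
from fit import *
T=cams.get_image("top");S=cams.get_image("side")
x,r=fit([(T,(304.4,129.6),(120,50,130)),(T,(338,134),(120,-50,130)),(T,(335,158.6),(50,-50,130)),(T,(292.4,212),(-105,50,40)),(T,(325.6,216),(-105,-50,40)),
(S,(379.5,201.3),(120,-50,130)),(S,(353.8,178),(120,50,130)),(S,(360,211.3),(50,-50,130)),(S,(283.8,237),(-105,50,40)),(S,(305,262.5),(-105,-50,40))],[.65,-.06,-.1])
print("jig",x,r)
def W(P):
    c,s=np.cos(x[2]),np.sin(x[2]);P=np.array(P)/1000;return np.array([x[0]+c*P[0]-s*P[1],x[1]+s*P[0]+c*P[1],P[2]])
print("spot",W((-65,0,40)),"spacer",atz(T,(313,178.6),.076),tri(T,(313,178.6),S,(326.5,222)))
# handle ends in crops
for a,b in[((100,198),(155,95)),((80,372),(40,155))]:
    print(tri(T,(230+a[0]/5,110+a[1]/5),S,(260+b[0]/4,120+b[1]/4)))
print("hinge",tri(T,(381.3,269.5),S,(305.2,349)))
print("jl",tri(T,(387.5,191.7),S,(383,292)),"jr",tri(T,(408.8,197.5),S,(401,315)))
print("padL",tri(T,(340+243/6,190+272/6),S,(260+390/5,280+200/5)),"padR",tri(T,(340+342/6,190+297/6),S,(260+447/5,280+298/5)))
print("padmid z.056",atz(T,(340+243/6,190+272/6),.05),atz(T,(340+342/6,190+297/6),.05))
# rest bars crops: top corners z .032
y,r=fit([(T,(340+228/6,190+135/6),(71,45,32)),(T,(340+408/6,190+182/6),(71,-45,32)),(T,(340+398/6,190+213/6),(53,-45,32)),(T,(340+165/6,190+383/6),(-53,45,32)),(T,(340+337/6,190+460/6),(-71,-45,32)),
(S,(260+483/5,280+132/5),(71,45,32)),(S,(260+594/5,280+292/5),(71,-45,32)),(S,(260+343/5,280+425/5),(-53,-45,32)),(S,(260+213/5,280+258/5),(-71,45,32))],[.45,-.29,0])
print("rest",y,r)
E
```

```text
jig [ 0.62788759 -0.07526772 -0.12134657] [[-1.8, -0.6], [0.7, -0.3], [0.6, 0.0], [-0.7, -0.1], [0.4, 0.4], [1.2, -0.9], [0.3, -1.1], [-0.7, 1.1], [-1.9, -0.2], [0.1, 1.5]]
spot [ 0.56336556 -0.06739954  0.04      ] spacer [ 0.62290347 -0.07215537  0.076     ] (array([ 0.62340343, -0.07279729,  0.07925115]), np.float64(0.002435328579097399))
(array([0.68331329, 0.09848249, 0.19055382]), np.float64(0.00024610717866679915))
(array([0.5931386 , 0.10734272, 0.18560615]), np.float64(0.0022731734767685707))
hinge (array([ 0.36683435, -0.27168016,  0.05432694]), np.float64(0.0019202316190156852))
jl (array([ 0.59062433, -0.28979394,  0.05447742]), np.float64(0.00197896134235659)) jr (array([ 0.57507378, -0.3528723 ,  0.05492509]), np.float64(0.003941693827801112))
padL (array([ 0.4649451 , -0.26967997,  0.05241836]), np.float64(0.0026291159271085314)) padR (array([ 0.45234992, -0.31726517,  0.05081072]), np.float64(0.0001332781742936182))
padmid z.056 [ 0.46400414 -0.26924399  0.05      ] [ 0.45230247 -0.31740654  0.05      ]
rest [ 0.45176056 -0.29308729 -0.25214116] [[0.6, -0.3], [-0.0, -0.2], [0.2, 0.5], [0.5, -0.5], [-0.1, 0.4], [-0.4, -0.9], [0.1, 0.4], [0.7, -0.5], [-1.6, 0.2]]
```

carry_out:
  rows:
    - [[-1, 3.4, -3.0, 0, 0.01], [-1, 3.4, -3.0, 0, 0.01], [-1, 3.4, -3.0, 0, 0.01], [-1, 3.4, -3.0, 0, 0.01], [-1, 3.4, -3.0, 0, 0.01], [-1, 3.4, -3.0, 0, 0.01], [-1, 3.4, -3.0, 0, 0.01], [-1, 3.4, -3.0, 0, 0.01], [-1, 3.4, -3.0, 0, 0.01], [-1, 3.4, -3.0, 0, 0.01], [-1, 3.4, -3.0, 0, 0], [-1, 3.4, -3.0, 0, 0]]
  force: 40

```text
clock: 2.8
position: [0.5352, 0.1996, 0.2315]
ee_rot: [-0.0, 0.749, 0.663, 0.0]
contact_force: [0.2, 0.2, -0.5]
width: 0.0002
```

carry_out:
  rows:
    - [[-1, 3.4, -3.0, 0, 0], [-1, 3.4, -3.0, 0, 0], [-1, 3.4, -3.0, 0, 0], [-1, 0, 0, 0, 0], [-1, 0, 0, 0, 0]]

```text
clock: 3.3
position: [0.6363, 0.1102, 0.2306]
ee_rot: [-0.001, 0.749, 0.662, -0.0]
contact_force: [-0.4, 0.6, 0.3]
width: 0.0002
```

```bash
python3 - <<'E'
from h import *
T=cams.get_image("top");S=cams.get_image("side")
save(T,"t1.png");save(S,"s1.png")
s=telemetry.get_state();print(s["clock"],s["position"],s["ee_rot"],s["contact_force"],s["width"])
E
```

```text
3.4 [0.63509433 0.11165192 0.23115945] [-5.94608685e-04  7.48395177e-01  6.63252778e-01 -2.41315493e-04] [ 0.33708879 -1.35086463  0.20037866] 0.00016797201532093732
```

View pics/s1.png

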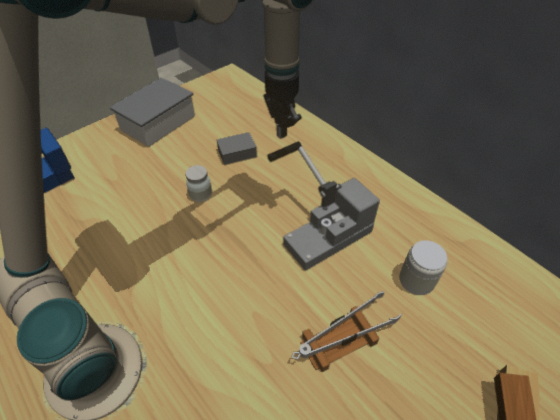

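The side view shows the shut fingertips at about (282,132), right above the handle at (285,151). Pressing down.

carry_out:
  rows:
    - [[-1, 0, -0.3, -2, 0], [-1, 0, 0, -1, 0], [-1, 0, 0, -1, 0], [-1, 0, 0, -1, 0], [-1, 0, 0, -1, 0], [-1, 0, 0, -1, 0], [-1, 0, 0, -1, 0], [-1, 0, 0, -1, 0], [-1, 0, 0, -1, 0], [-1, 0, 0, -1, 0], [-1, 0, 0, -1, 0], [-1, 0, 0, -0.5, 0]]

```text
clock: 4.6
position: [0.6369, 0.109, 0.1074]
ee_rot: [0.001, 0.748, 0.664, 0.001]
contact_force: [-1.1, -1.1, 7.1]
width: -0.0001
```

carry_out:
  rows:
    - [[-1, 0, 0, -0.5, 0], [-1, 0, 0, -0.3, 0]]

```text
clock: 4.8
position: [0.6368, 0.1076, 0.1]
ee_rot: [0.002, 0.748, 0.664, 0.001]
contact_force: [-0.6, -4.5, 9.3]
width: -0.0001
```

carry_out:
  rows:
    - [[-1, 0, 0, -0.3, 0], [-1, 0, 0, 0, 0]]

```text
clock: 5.0
position: [0.6367, 0.107, 0.0971]
ee_rot: [0.002, 0.748, 0.664, 0.0]
contact_force: [-1.3, -4.2, 8.6]
width: -0.0
```

```bash
python3 - <<'E'
from h import *
S=cams.get_image("side")
save(S,"s2.png")
s=telemetry.get_state();print(s["clock"],s["position"],s["contact_force"],s["width"])
E
```

```text
5.05 [0.63673981 0.10695463 0.09724481] [-0.95934544 -3.56879644  8.06549723] -0.0001366860040108982
```

View pics/s2.png

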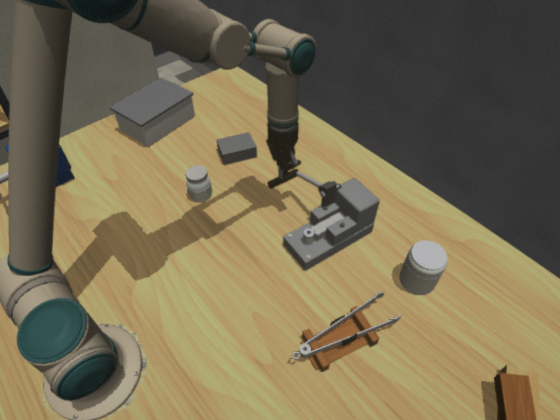

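The spacer is on the ledge at about (309,235) and the ram is out. The handle is nearly down, so I'll press on to the stop.

carry_out:
  rows:
    - [[-1, 0, 0, -0.3, 0], [-1, 0, 0, -0.2, 0]]

```text
clock: 5.25
position: [0.6366, 0.1059, 0.0926]
ee_rot: [0.003, 0.748, 0.664, -0.001]
contact_force: [-1.9, -7.6, 10.0]
width: -0.0
```

carry_out:
  rows:
    - [[-1, 0, 0, -0.2, 0], [-1, 0, 0, 0, 0]]

```text
clock: 5.45
position: [0.6366, 0.1054, 0.0908]
ee_rot: [0.003, 0.748, 0.664, -0.001]
contact_force: [-1.9, -7.5, 10.6]
width: -0.0002
```

carry_out:
  rows:
    - [[-1, 0, 0, -0.2, 0], [-1, 0, 0, 0, 0]]

```text
clock: 5.65
position: [0.6366, 0.1054, 0.0905]
ee_rot: [0.003, 0.748, 0.664, -0.0]
contact_force: [-4.4, -7.1, 17.7]
width: 0.0002
```

carry_out:
  rows:
    - [[-1, 0, 0, -0.2, 0], [-1, 0, 0, 0, 0]]

```text
clock: 5.85
position: [0.6367, 0.1054, 0.0902]
ee_rot: [0.004, 0.748, 0.664, -0.0]
contact_force: [-7.1, -7.4, 25.2]
width: 0.0004
```

Force rises sharply with no further travel, so this is the stop. Letting the lever up under control.

carry_out:
  rows:
    - [[-1, 0, 0, 0.4, 0], [-1, 0, 0.2, 1, 0], [-1, 0, 0, 1.2, 0], [-1, 0, 0, 1.2, 0], [-1, 0, 0, 1.2, 0], [-1, 0, 0, 1.2, 0], [-1, 0, 0, 1.2, 0], [-1, 0, 0, 1.2, 0], [-1, 0, 0, 1.2, 0], [-1, 0, 0, 1.2, 0], [-1, 0, 0, 2, 0], [-1, 0, 0, 3, 0]]

```text
clock: 7.05
position: [0.6342, 0.1107, 0.2428]
ee_rot: [-0.002, 0.748, 0.663, -0.002]
contact_force: [0.8, 0.6, -0.2]
width: 0.0001
```

carry_out:
  rows:
    - [[1, 0, 0, 3, 0], [1, 0, -4, 0, 0], [1, -1, -4.5, 0, -0.02], [1, -1.5, -4.5, 0, -0.02], [1, -2, -4.5, 0, -0.02], [1, -2, -4.5, 0, -0.02], [1, -2, -4.5, 0, -0.02], [1, -2, -4.5, 0, -0.01], [1, -2, -4, 0, 0], [1, -2, -3, 0, 0], [1, -2, -2, 0, 0], [1, 0, 0, 0, 0]]

```text
clock: 8.25
position: [0.4687, -0.2916, 0.2738]
ee_rot: [-0.001, 0.785, 0.619, -0.0]
contact_force: [1.0, 0.2, -0.3]
width: 0.0852
```

```bash
python3 - <<'E'
from h import *
T=cams.get_image("top");S=cams.get_image("side")
save(T,"t3.png");save(S,"s3.png")
s=telemetry.get_state();print(s["clock"],s["position"],s["ee_rot"],s["contact_force"],s["width"])
for t in["spacer_center","lever_handle","tongs","tongs_grip"]:
    for p in(T,S): print(t,[(np.round(d["xy"],1).tolist(),round(d["confidence"],2)) for d in finder.boxes_of(p,t)[:3]])
cv2.imwrite("pics/s3a.png",cv2.resize(cv2.imread("pics/s3.png")[120:270,260:410],None,fx=4,fy=4,interpolation=cv2.INTER_CUBIC))
E
```

```text
8.35 [ 0.47082174 -0.28949268  0.27401694] [-8.83119529e-04  7.84264171e-01  6.20425973e-01  7.36183917e-04] [0.19539495 0.94930686 0.50502827] 0.08510300446309614
spacer_center [([313.3, 199.6], 0.5)]
spacer_center [([306.4, 237.5], 0.65)]
lever_handle [([254.2, 157.8], 0.79)]
lever_handle []
tongs [([379.7, 239.0], 0.86)]
tongs [([426.4, 267.1], 0.6)]
tongs_grip [([380.6, 235.2], 0.59)]
tongs_grip [([344.6, 336.3], 0.79), ([199.2, 184.7], 0.57)]
```

View pics/s3.png

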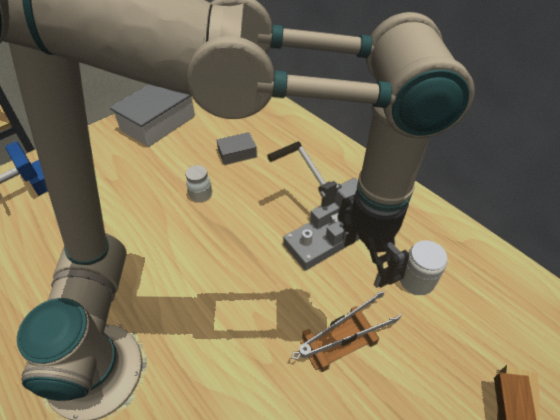

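View pics/s3a.png

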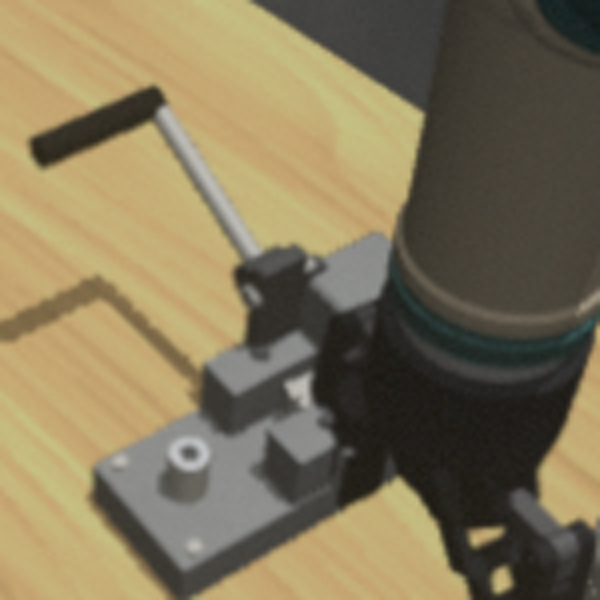

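View pics/t3.png

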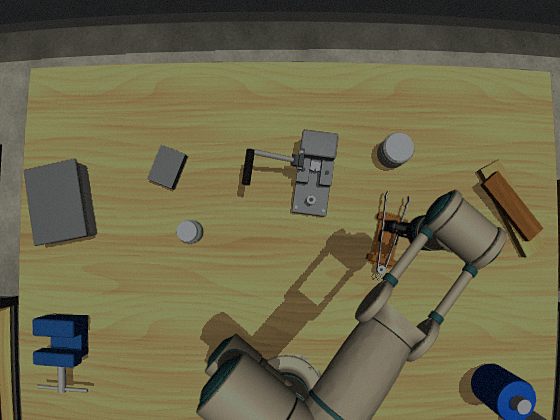

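carry_out:
  rows:
    - [[1, -1.2, -0.4, 0, 0], [1, 0, 0, -4, 0], [1, 0, 0, -4, 0], [1, 0, 0, -4, 0], [1, 0, 0, -4, 0], [1, 0, 0, -2.5, 0], [1, 0, 0, 0, 0], [1, 0, 0, 0, 0]]
  force: 25

```text
clock: 9.55
position: [0.4588, -0.2943, 0.0898]
ee_rot: [-0.0, 0.784, 0.621, -0.0]
contact_force: [0.9, 0.4, 0.9]
width: 0.0856
```

```bash
python3 - <<'E'
from h import *
T=cams.get_image("top");S=cams.get_image("side")
save(T,"t4.png");save(S,"s4.png")
s=telemetry.get_state();print(s["clock"],s["position"],s["ee_rot"],s["contact_force"],s["width"])
a=cv2.resize(cv2.imread("pics/s4.png")[250:390,270:430],None,fx=4,fy=4,interpolation=cv2.INTER_CUBIC)
cv2.imwrite("pics/s4a.png",a)
cv2.imwrite("pics/t4a.png",cv2.resize(cv2.imread("pics/t4.png")[180:290,340:450],None,fx=5,fy=5,interpolation=cv2.INTER_CUBIC))
E
```

```text
9.65 [ 0.45992207 -0.29506967  0.09122319] [1.79896152e-03 7.83844845e-01 6.20954021e-01 3.55733953e-04] [-0.46709417 -0.2534864   0.2624715 ] 0.08572752571723927
```

View pics/s4a.png

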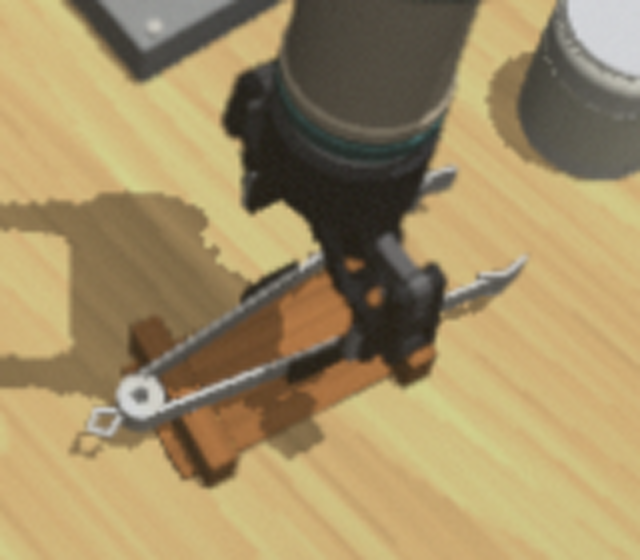

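View pics/t4a.png

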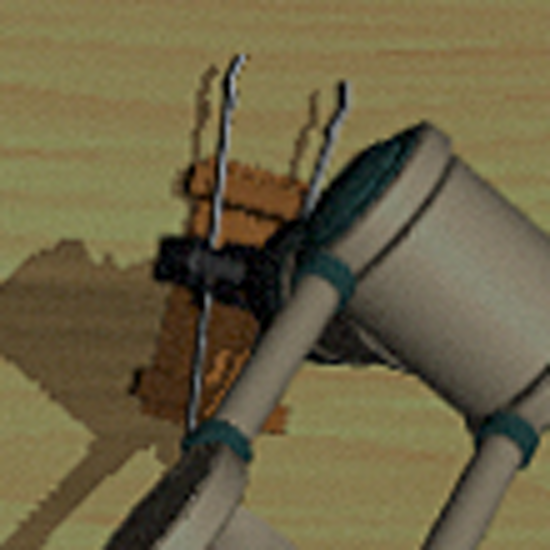

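The fingers straddle the tongs between the bars with no contact. Going down and squeezing to 48 mm.

carry_out:
  rows:
    - [[1, -0.1, 0.1, -2, 0], [1, 0, 0, -2, 0], [1, 0, 0, -1.5, 0], [1, 0, 0, -1.5, 0], [1, 0, 0, 0, 0], [0.13, 0, 0, 0, 0], [0.13, 0, 0, 0, 0], [0.13, 0, 0, 0, 0], [0.13, 0, 0, 0, 0], [0.13, 0, 0, 0, 0], [0.13, 0, 0, 0, 0], [0.13, 0, 0, 0, 0]]
  force: 25

```text
clock: 10.85
position: [0.4592, -0.2939, 0.0213]
ee_rot: [0.002, 0.784, 0.621, 0.0]
contact_force: [-0.8, 0.9, 5.8]
width: 0.0482
```

```bash
python3 - <<'E'
from h import *
T=cams.get_image("top");S=cams.get_image("side")
save(T,"t5.png");save(S,"s5.png")
s=telemetry.get_state();print(s["clock"],s["position"],s["ee_rot"],s["contact_force"],s["width"])
cv2.imwrite("pics/s5a.png",cv2.resize(cv2.imread("pics/s5.png")[250:390,270:430],None,fx=4,fy=4,interpolation=cv2.INTER_CUBIC))
E
```

```text
10.95 [ 0.45920711 -0.29387148  0.02131573] [1.90344132e-03 7.83791609e-01 6.21020816e-01 4.86709445e-04] [0.1339829  0.69603197 5.92265805] 0.04830269250803488
```

View pics/s5a.png

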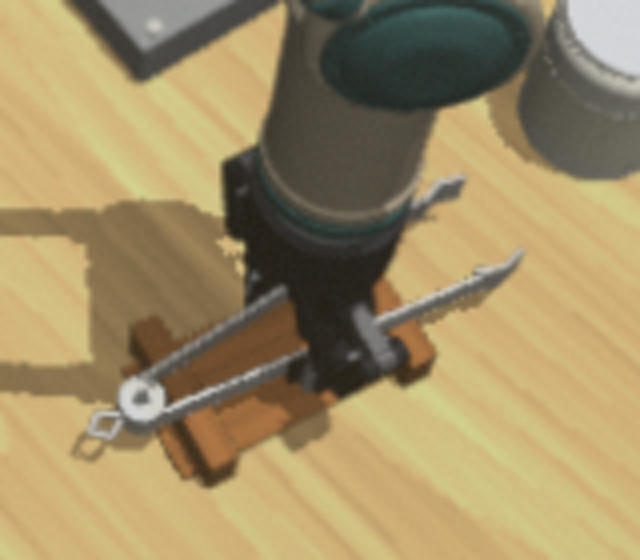

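carry_out:
  rows:
    - [[0.13, 0, 0, 0.5, 0], [0.13, 0, 0, 0.5, 0], [0.13, 0, 0, 1, 0], [0.13, 0, 0, 1.5, 0], [0.13, 0, 0, 2, 0], [0.13, 0, 0, 2, 0], [0.13, 0, 0, 2, 0], [0.13, 0, 0, 2, 0], [0.13, 0, 0, 2, 0], [0.13, 0, 0, 0.5, 0], [0.13, 0, 0, 0, 0], [0.13, 0, 0, 0, 0]]

```text
clock: 12.15
position: [0.4574, -0.2925, 0.1586]
ee_rot: [-0.001, 0.784, 0.621, -0.0]
contact_force: [0.2, 0.3, -1.5]
width: 0.0483
```

```bash
python3 - <<'E'
from h import *
T=cams.get_image("top");S=cams.get_image("side")
save(T,"t6.png");save(S,"s6.png")
s=telemetry.get_state();print(s["clock"],s["position"],s["ee_rot"],s["contact_force"],s["moment"],s["width"])
cv2.imwrite("pics/s6a.png",cv2.resize(cv2.imread("pics/s6.png")[200:390,270:460],None,fx=3,fy=3,interpolation=cv2.INTER_CUBIC))
cv2.imwrite("pics/t6a.png",cv2.resize(cv2.imread("pics/t6.png")[140:290,330:450],None,fx=4,fy=4,interpolation=cv2.INTER_CUBIC))
E
```

```text
12.25 [ 0.4572575  -0.29236326  0.15814918] [-1.24885812e-03  7.83808002e-01  6.21001936e-01 -2.29422335e-04] [-0.35200958  0.32449171 -1.45728533] [ 0.03409916 -0.00916095  0.01037457] 0.04857978278077875
```

View pics/s6a.png

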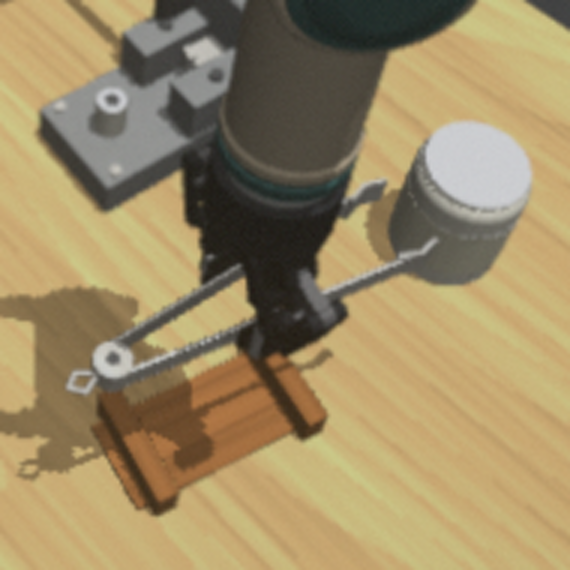

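View pics/t6a.png

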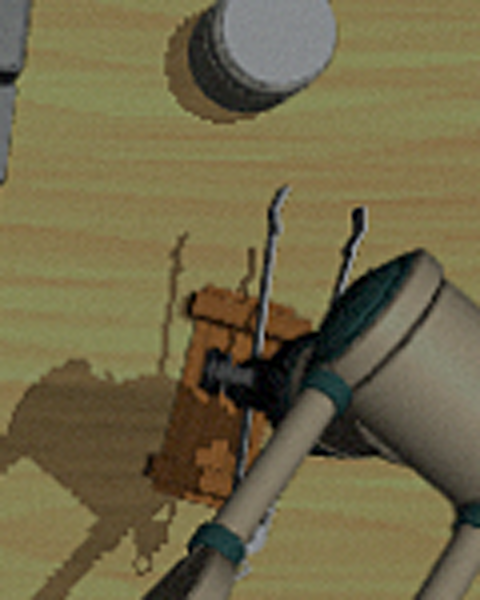

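```bash
python3 - <<'E'
from h import *
T=cams.get_image("top");S=cams.get_image("side");s=telemetry.get_state()
jl,e1=tri(T,(400.75,187),S,(397.7,261));jr,e2=tri(T,(420,193),S,(415,281))
print(jl,e1,jr,e2,(jl+jr)/2)
yaw=2*np.arctan2(s["ee_rot"][2],s["ee_rot"][1])-np.pi/2
d=(jl+jr)/2-s["position"]; c,n=np.cos(yaw),np.sin(yaw)
print("yaw",yaw,"local",c*d[0]+n*d[1],-n*d[0]+c*d[1],d[2])
h,_=tri(T,(0,0),S,(0,0)); e,v=ray(S,(307.7,319.3))
for z in(.17,.18,.19,.2):
    w=atz(S,(307.7,319.3),z);d=w-s["position"];print(z,w,c*d[0]+n*d[1],-n*d[0]+c*d[1])
cv2.imwrite("pics/t6b.png",cv2.resize(cv2.cvtColor(T["image"],cv2.COLOR_RGB2BGR)[160:230,280:350],None,fx=8,fy=8,interpolation=cv2.INTER_CUBIC))
E
```

```text
[ 0.58940863 -0.29635177  0.18694227] 0.0009172200701719004 [ 0.57493661 -0.34793367  0.18960203] 0.003843710877730441 [ 0.58217262 -0.32214272  0.18827215]
yaw -0.23077735412031042 local 0.12818389624659687 -0.00029844083684078815 0.0299904278021062
0.17 [ 0.37368374 -0.26452225  0.17      ] -0.08795748638492902 0.008105875855423262
0.18 [ 0.369924   -0.26777437  0.18      ] -0.09087368645698723 0.004079991814971644
0.19 [ 0.36616425 -0.27102649  0.19      ] -0.0937898865290454 5.410777452008811e-05
0.2 [ 0.3624045  -0.27427861  0.2       ] -0.09670608660110361 -0.0039717762659315335
```

View pics/t6b.png

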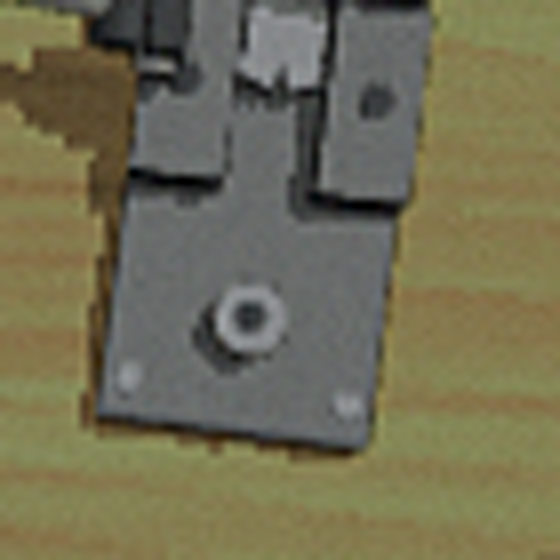

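```bash
python3 - <<'E'
from h import *
T=cams.get_image("top");S=cams.get_image("side");s=telemetry.get_state()
a=atz(T,(311.4,199.9),.076);b=atz(S,(307,233.6),.076);t=tri(T,(311.4,199.9),S,(307,233.6))
print(a,b,t)
m=(a+b)/2
for yaw in(-.231,-.121): print(yaw,m-.114*np.array([np.cos(yaw),np.sin(yaw),0]),s["position"])
E
```

```text
[ 0.56226042 -0.06792702  0.076     ] [ 0.56422396 -0.06662003  0.076     ] (array([ 0.56227603, -0.0679961 ,  0.07891034]), np.float64(0.0006681007412620994))
-0.231 [ 0.45227027 -0.0411731   0.076     ] [ 0.4576644  -0.29272288  0.15861937]
-0.121 [ 0.45007571 -0.05351316  0.076     ] [ 0.4576644  -0.29272288  0.15861937]
```

carry_out:
  rows:
    - [[0.13, -0.1, 1.5, 0, 0.01], [0.13, -0.1, 2.5, 0, 0.01], [0.13, -0.1, 2.5, 0, 0.01], [0.13, -0.1, 2.5, 0, 0.02], [0.13, -0.1, 2.5, 0, 0.01], [0.13, -0.1, 2.5, 0, 0.01], [0.13, -0.1, 2.5, 0, 0.01], [0.13, -0.05, 2.5, 0, 0.01], [0.13, 0, 2.5, 0, 0.01], [0.13, 0, 1.5, 0, 0.01], [0.13, 0, 0.9, 0, 0], [0.13, 0, 0, 0, 0]]

```text
clock: 13.65
position: [0.4499, -0.0526, 0.1593]
ee_rot: [-0.0, 0.748, 0.664, 0.0]
contact_force: [-0.1, -1.1, -1.3]
width: 0.0484
```

carry_out:
  rows:
    - [[0.13, 0, 0, -1, 0], [0.13, 0, 0, -2, 0], [0.13, 0, 0, -1, 0], [0.13, 0, 0, -0.3, 0], [0.13, 0, 0, 0, 0], [0.13, 0, 0, 0, 0]]

```text
clock: 14.25
position: [0.4509, -0.0543, 0.1166]
ee_rot: [0.0, 0.749, 0.663, 0.0]
contact_force: [0.2, -0.7, -0.6]
width: 0.0483
```

```bash
python3 - <<'E'
from h import *
T=cams.get_image("top");S=cams.get_image("side")
save(T,"t7.png");save(S,"s7.png")
s=telemetry.get_state();print(s["clock"],s["position"],s["ee_rot"],s["contact_force"],s["moment"],s["width"])
cv2.imwrite("pics/s7a.png",cv2.resize(cv2.imread("pics/s7.png")[160:310,220:400],None,fx=4,fy=4,interpolation=cv2.INTER_CUBIC))
cv2.imwrite("pics/t7a.png",cv2.resize(cv2.imread("pics/t7.png")[130:280,260:380],None,fx=4,fy=4,interpolation=cv2.INTER_CUBIC))
E
```

```text
14.35 [ 0.45103254 -0.0542299   0.1169138 ] [5.78473881e-04 7.48575112e-01 6.63049625e-01 4.01636819e-04] [-0.28709675  0.23389397 -2.10500799] [ 0.01084392 -0.00537807  0.01440341] 0.0485485991491545
```

View pics/s7a.png

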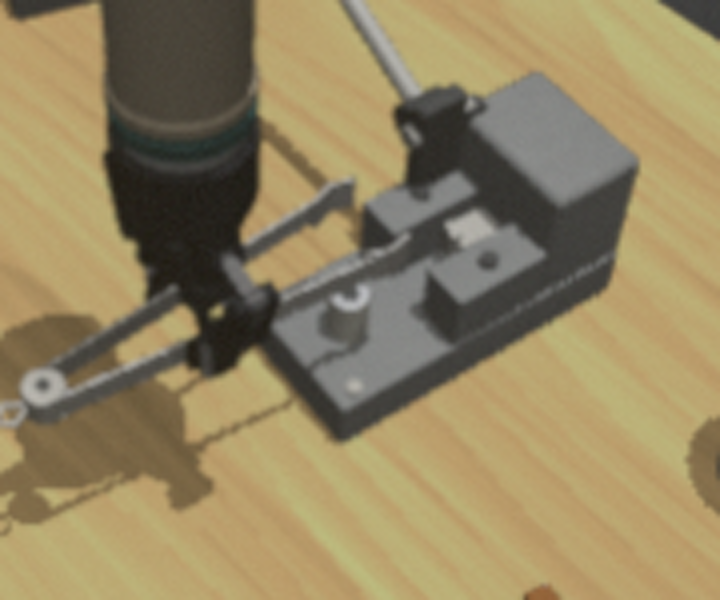

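View pics/t7a.png

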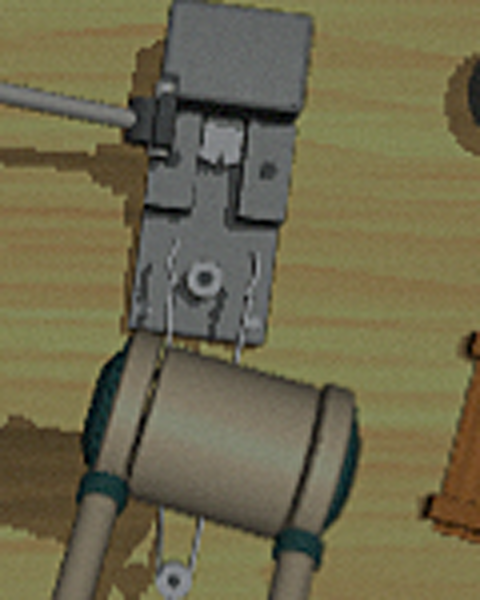

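```bash
python3 - <<'E'
from h import *
T=cams.get_image("top");S=cams.get_image("side");s=telemetry.get_state()
jl,e1=tri(T,(304.5,190.5),S,(307.5,205.75));jr,e2=tri(T,(324.25,193.75),S,(321.75,219.5))
print(jl,e1,jr,e2,(jl+jr)/2); m=(jl+jr)/2
yaw=2*np.arctan2(s["ee_rot"][2],s["ee_rot"][1])-np.pi/2;u=np.array([np.cos(yaw),np.sin(yaw)])
print(yaw,"jawcentre",m[:2]-.015*u, "top-only",((atz(T,(304.5,190.5),.147)+atz(T,(324.25,193.75),.147))/2)[:2]-.015*u,s["position"])
E
```

```text
[ 0.58119808 -0.04558937  0.1477938 ] 0.0004324273202061367 [ 0.57349865 -0.09902857  0.15127264] 0.0019214266676116246 [ 0.57734836 -0.07230897  0.14953322]
-0.12082154565136682 jawcentre [ 0.56245771 -0.07050105] top-only [ 0.56242558 -0.07042959] [ 0.4508659  -0.0540729   0.11684185]
```

carry_out:
  rows:
    - [[0.13, 0, 0.25, 0, 0], [0.13, 0, 0, -1, 0], [0.13, 0, 0, -1.5, 0], [0.13, 0, 0, -1.5, 0], [0.13, 0, 0, -1, 0], [0.13, 0, 0, -1, 0], [0.13, 0, 0, -0.7, 0], [0.13, 0, 0, -0.7, 0], [0.13, 0, 0, -0.3, 0], [0.13, 0, 0, 0, 0], [0.13, 0, 0, 0, 0]]

```text
clock: 15.55
position: [0.4508, -0.0515, 0.0396]
ee_rot: [0.0, 0.749, 0.663, 0.0]
contact_force: [-0.2, 0.2, -0.9]
width: 0.0484
```

```bash
python3 - <<'E'
from h import *
T=cams.get_image("top");S=cams.get_image("side")
save(T,"t8.png");save(S,"s8.png")
s=telemetry.get_state();print(s["clock"],s["position"],s["ee_rot"],s["contact_force"],s["moment"],s["width"])
cv2.imwrite("pics/s8a.png",cv2.resize(cv2.imread("pics/s8.png")[190:310,220:380],None,fx=5,fy=5,interpolation=cv2.INTER_CUBIC))
cv2.imwrite("pics/t8a.png",cv2.resize(cv2.imread("pics/t8.png")[160:230,280:350],None,fx=8,fy=8,interpolation=cv2.INTER_CUBIC))
E
```

```text
15.65 [ 0.45082384 -0.05152869  0.03968832] [3.77171755e-04 7.48501342e-01 6.63133098e-01 3.05351500e-04] [ 0.01758972  0.7481764  -0.51274344] [-0.03264196 -0.02348892  0.02619163] 0.04834272650995144
```

View pics/s8a.png

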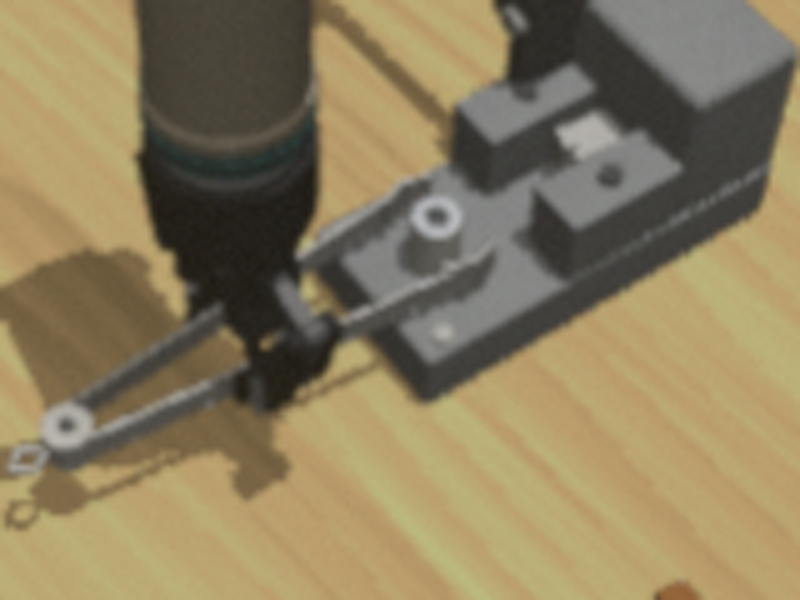

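View pics/t8a.png

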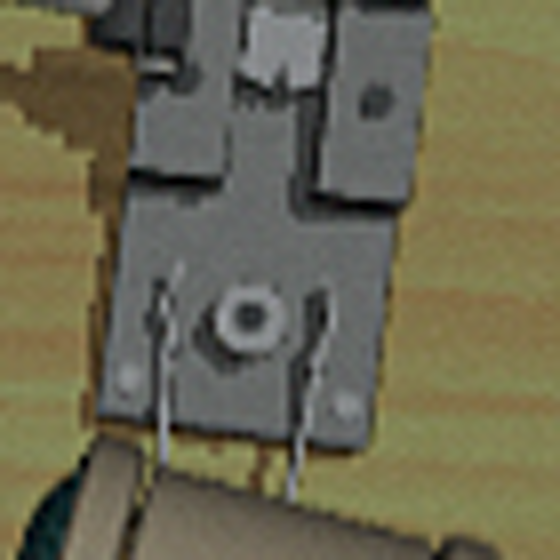

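Jaws bracket the spacer: in the crop the jaws are at columns 172 and 325 and the spacer at (251,319), so it is centred to about 1 mm. Closing.

carry_out:
  rows:
    - [[-0.05, 0.1, 0, 0, 0], [-0.15, 0, 0, 0, 0], [-0.3, 0, 0, 0, 0], [-0.5, 0, 0, 0, 0], [-1, 0, 0, 0, 0], [-1, 0, 0, 0, 0], [-1, 0, 0, 0, 0], [-1, 0, 0, 0, 0], [-1, 0, 0, 0, 0], [-1, 0, 0, 0, 0]]
  force: 26

```text
clock: 16.65
position: [0.4516, -0.0514, 0.0393]
ee_rot: [0.0, 0.748, 0.663, 0.0]
contact_force: [1.1, -0.4, -0.7]
width: 0.035
```

```bash
python3 - <<'E'
from h import *
T=cams.get_image("top");S=cams.get_image("side")
save(T,"t9.png");save(S,"s9.png")
s=telemetry.get_state();print(s["clock"],s["position"],s["ee_rot"],s["contact_force"],s["moment"],s["width"])
a=cv2.resize(cv2.imread("pics/s9.png")[190:280,280:360],None,fx=5,fy=5,interpolation=cv2.INTER_CUBIC)
b=cv2.resize(cv2.imread("pics/t9.png")[160:250,280:350],None,fx=5,fy=5,interpolation=cv2.INTER_CUBIC)
cv2.imwrite("pics/c9.png",np.hstack([a,b]))
E
```

```text
16.75 [ 0.45154828 -0.05147279  0.03935809] [7.23579607e-05 7.48504727e-01 6.63129443e-01 1.03181063e-04] [ 0.46005315 -0.26112915  0.41161315] [-0.06557977 -0.19091087 -0.00034181] 0.03533715993725622
```

View pics/c9.png

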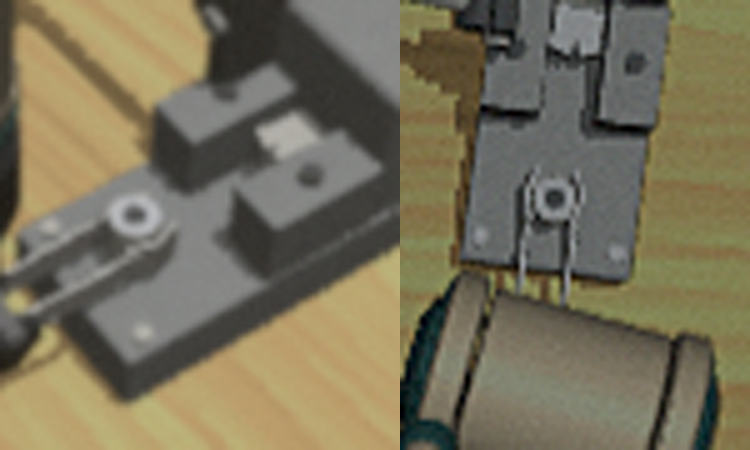

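The opening is 35 mm and the spacer sits in the cups. Lifting.

carry_out:
  rows:
    - [[-1, 0, 0, 0.3, 0], [-1, 0, 0, 0.5, 0], [-1, 0, 0, 0.8, 0], [-1, 0, 0, 1.2, 0], [-1, 0, 0, 1.5, 0], [-1, 0, 0, 1.5, 0], [-1, 0, 0, 1.5, 0], [-1, 0, 0, 1.5, 0], [-1, 0, 0, 1.5, 0], [-1, 0, 0, 1.5, 0], [-1, 0, 0, 1.5, 0], [-1, 0, 0, 1.5, 0]]

```text
clock: 17.95
position: [0.4509, -0.0513, 0.1885]
ee_rot: [-0.0, 0.748, 0.663, -0.0]
contact_force: [0.2, -1.1, -0.7]
width: 0.0353
```

carry_out:
  rows:
    - [[-1, 0, 0, 1, 0], [-1, 0, 0, 0.6, 0], [-1, 0, 0, 0.3, 0], [-1, 0, 0, 0, 0], [-1, 0, 0, 0, 0], [-1, 0, 0, 0, 0]]

```text
clock: 18.55
position: [0.451, -0.0513, 0.2057]
ee_rot: [-0.001, 0.749, 0.663, -0.0]
contact_force: [0.9, 0.8, -1.5]
width: 0.0355
```

```bash
python3 - <<'E'
from h import *
T=cams.get_image("top");S=cams.get_image("side")
save(T,"t10.png");save(S,"s10.png")
s=telemetry.get_state();print(s["clock"],s["position"],s["ee_rot"],s["contact_force"],s["moment"],s["width"])
a=cv2.resize(cv2.imread("pics/s10.png")[130:280,230:360],None,fx=3,fy=3,interpolation=cv2.INTER_CUBIC)
b=cv2.resize(cv2.imread("pics/t10.png")[130:280,270:370],None,fx=3,fy=3,interpolation=cv2.INTER_CUBIC)
cv2.imwrite("pics/c10.png",np.hstack([a,b]))
E
```

```text
18.65 [ 0.45117322 -0.05134978  0.20581256] [-5.17695338e-04  7.48510529e-01  6.63122649e-01 -2.69987990e-04] [-0.71364678 -0.21840321 -1.42443419] [-0.03917548  0.13011612 -0.03978603] 0.03511611110943404
```

View pics/c10.png

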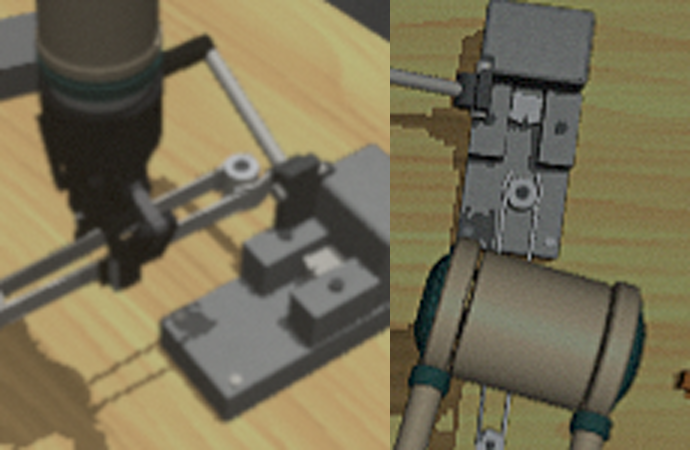

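View pics/s10.png

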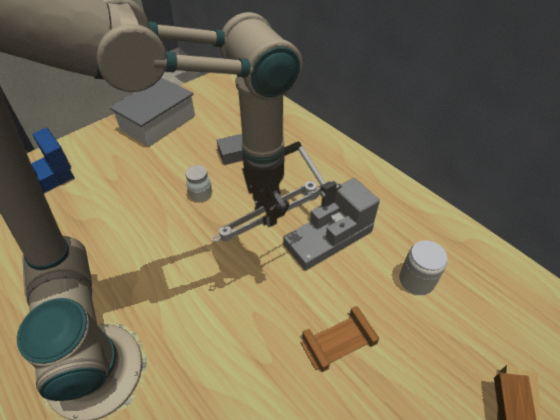

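```bash
python3 - <<'E'
from h import *
T=cams.get_image("top");S=cams.get_image("side")
print("spacer top",tri(T,(313.7,193.7),S,(310.3,185.3)))
f=lambda p,t:[(np.round(d["xy"],1).tolist(),round(d["confidence"],2)) for d in finder.boxes_of(p,t)[:1]]
for t in("spacer_center","jar","tin","parts_box"): print(t,f(T,t),f(S,t))
s=telemetry.get_state();print(s["clock"],s["width"],s["position"])
print(manip.sign_off())
E
```

```text
spacer top (array([ 0.56398764, -0.06533062,  0.24200439]), np.float64(0.0002718201869113569))
spacer_center [([311.3, 191.8], 0.59)] []
jar [([189.9, 230.6], 0.64)] [([198.2, 182.9], 0.79)]
tin [([393.0, 151.8], 0.73)] []
parts_box [([170.2, 166.1], 0.94)] [([230.6, 148.1], 0.71)]
19.15 0.035203840665836664 [ 0.45144645 -0.05140603  0.20631913]
the job is handed in; nothing more can be done
None
```

I handed the job in at 19.15 s, still holding the spacer in the squeezed tongs above the ledge.

- **Lever:** I pushed it down to its stop, where the force rose to about 25 N with no further travel. It came fully back up, and the spacer was left standing on the front ledge.
- **Tongs:** I lifted them from the rest squeezed to 48 mm and lowered them over the spacer. Then I closed them at 26 N and lifted about 16.5 cm. The gripper itself never touched the spacer.
- **Last checks:** The opening is 35.2 mm, which matches the spacer being held. The spacer's top measures at z = 0.242 m, so its underside is about 16.5 cm above the ledge, and the tongs are clear of the jig and rest.
- **Jar, tin and box:** The networks found the jar and the box within about 2 pixels of where they first were, except the box in the side view, which was 5 pixels off because the arm partly hides it.
- **Missed detections:** In the side picture the network found neither the spacer nor the tin at the end. I checked both by eye there, and the tin stands where it was.

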